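Clamp a circuit board on the sloping test rest and start the test

ROBOT

A 6-joint arm with a two-finger parallel gripper is mounted at the origin on the work surface. World frame = base frame: x ahead of the robot, y to its left, z up, the work surface at z = 0. Lengths are in m, angles in degrees, forces in N, time in s.
With the tool pointing down it reaches from about 0.4 to 0.825 m from the base axis. Payload 7 kg.
Tool frame: the origin (TCP) lies midway between the tips of the shut fingers; the grasp point (between the pads) lies 19 mm behind it; z points along the fingers, y is the line along which they close (so a half turn about z gives the same grasp; the last joint's range is limited). The gripper opens to 88 mm and grips with 3 to 60 N. Pads are 19 mm wide; open, the fingers measure 130 mm over their backs; the gripper's body (78 mm by 193 mm) begins 47 mm behind the grasp point.
Start: joints at [-53.91, 20.546, 0.682, 0, -70.136, -16.507], TCP at [0.226, -0.636, 0.227] pointing down, gripper open.
Joint ranges: [-176.03, 176.03], [-82.01, 121.73], [-58.28, 71.71], [-173.87, 95.51], [-174.79, -0.11], [-173.66, 173.66]. Speed limits (degrees/s): [136.94, 136.94, 172.46, 180, 180, 180].

INTERFACE

Orientations are given as [roll, pitch, yaw] about the fixed x, y, z axes, in that order (R = Rz(yaw) Ry(pitch) Rx(roll)).
In Python, from plant import get_state, optics, order gives the robot as it stands. The module is installed in compiled form; this text tells all that it offers.
- The arm moves only by the tool send_rows, never from a script. Its argument "moves" is a list of rows, each an object with "slide": the shift along the tool's x, y, z as a fraction of full scale, a list of three; "turn": the turn about the tool's z as a fraction of full scale; "gripper": the opening, from 0 (shut) to 1 (fully open). A call has exactly 5 rows; each row is the pose to reach, as a shift and turn from the pose commanded when the call began, along the tool's axes at that moment; what a row does not reach only later rows make up. Full scale, the value 1, is 150 mm for a shift and 90 degrees for a turn. A row lasts 1/12 s, in which the tool goes at most 41.7 mm and 7.16 degrees, less where a joint would pass 70% of its speed; a pose out of reach is approached as far as the arm can. A call with a number of a shift or a turn outside -1 to 1 is refused whole. A call with a gripper value outside its range is refused whole. The fingers move at their own pace and stop on an object; "newtons" is the grip in N (left out, the last holds). Time passes only in rows, so rows that repeat a pose let the fingers close, or fill a call up. It gives the time, the measured TCP pose, the force, the opening and the grip force at its end, in the units of the state.
- get_state(): the state, without advancing time (a new reading comes with each control period).
- optics.capture(name): name is "scene" or "top" or "wrist"; returns a dict with "img" (400x640x3 uint8, red, green, blue), "intrinsics" (3x3 intrinsics, pixels), "origin" and "attitude" of the camera in the world. Camera axes: x right, y down, z forward; pixel columns grow to the right and rows downward; lengths in m; the calibration is good to about 2 mm. A picture is of the moment at which its call begins. There is no depth.
- order.close_job(): hands the job in; it is judged then, once.
Trained networks look in the newest picture that a camera, given by its name, has taken for a name from the list of things; names that differ only in an ending like _2 or _b are one class to them, and where a whole thing is asked for, a point or a joint stands for the part that bears it (a point fixed in the world has none). Each returns a list of dicts, best first, with "p" (0 to 1); they miss things now and then, are a little off and sometimes report something else, mostly with a low value. They report only what shows in the picture. A call takes as long as a camera call. They do not tell look-alikes from the thing itself.
- optics.look_for(camera, name): "location" ([x, y, z] in m, in world coordinates, good to about 4 mm: the middle of the surface that is visible of it).
The state is a dict: "time_s": time; "joints": joint angles; "qd": joint speeds; "joint_torque": joint torques, N m; "tcp_pos": TCP position; "eef_rot": TCP orientation; "contact_force": force on the tool from outside, world axes, zero at the start; "moment": the same for the moment, N m; "gripper_width": finger opening in m; "gripper_force": force on a finger pad.
Only numpy, scipy, OpenCV 4.12 (cv2) and the standard library are available. Lean on these libraries where they do the work, as an engineer would, in place of code of your own. Each camera call takes 0.05 s, during which the arm holds its last target. There are 200 camera calls.

TASK

Take the circuit board out of its blue rack and stand it on the yellow ledge of the sloping test rest, centred, flat against the aluminium plate with its component side facing outward. Then squeeze open the orange spring clamp, take it off its parking stand and clip it well down over the top edge of board and plate together, beside the white tab, so that it grips both. Finally press the green start button fully down and let it come up again, leaving the jar, the drive unit and the screwdriver where they are.

Things in the scene. Friction and masses are not known exactly. Their poses are not given: they have to be found in the camera images.
- rest_plate: Sloping aluminium plate, fixed, 150 mm wide, leaning 35 degrees from vertical towards the robot: its face looks up and away from it. Origin: middle of the front face at the top of the yellow ledge. x: outward, square to the face; y: along the width; z: up the slope. Plate fills x -5 to 0 mm, top edge at z 85 mm; the ledge, 120 mm wide, reaches out to x 16 mm.
- rest: Base of the test rest, fixed, black, 150 x 190 x 15 mm, carrying the sloping plate; two black posts stand behind the plate's lower half. Origin: centre of the underside, z up. The ledge's top is 45 mm above the table, the plate's top edge 115 mm.
- rack: Blue slotted rack, fixed, base 70 x 150 x 12 mm, two pairs of guide walls and two end stops standing 52 mm above the table; holds the board on edge in a slot 7 mm wide along its y axis. Origin: centre of the underside, z up.
- board: Green circuit board, loose, about 90 g, 130 mm wide (y), 85 mm high (z), 5 mm thick (x), with a white grip tab in the middle of its top edge, 28 mm wide, 30 mm high (z 85 to 115 mm), 5 mm thick. Origin: middle of the bottom edge, at mid-thickness. Its +x face carries the chips. In the rack it stands upright, its bottom edge 12 mm above the table.
- board_face (a point): Point in the middle of the board's component-side face (x = +2.5 mm, z = 42.5 mm in the board's frame).
- board_tab (a point): Point in the middle of the white grip tab, 107 mm above the board's bottom edge (22 mm above its shoulders).
- stand: Parking stand of the clamp, fixed: black base 80 x 70 x 12 mm with an upright grey fin 10 mm thick (its x), 54 mm wide (its y), top 62 mm above the table. Origin: centre of the underside.
- clamp: Orange sprung clamp like a big clothes peg, loose, 65 g, 24 mm wide (y), 93 mm long (z, handles up). Origin: midway between the jaw tips; frame of the -x half. Jaws 26 mm long, 5 mm thick, insides at x +-5 mm (joint 0); pivot along y at z 38 mm, radius 5 mm, so an edge enters up to 30 mm. Parked, the tips are 40 mm above the table, 22 mm below the fin's top.
- clamp_grip (a point): Midway between the clamp's handles, 76 mm above the jaw tips, where to centre the fingers. The handles splay from z 46 mm to z 93 mm of the clamp, where they are 50 mm over their outsides (along x). Squeezed (about 8 N) to the hard stop they are parallel, 25 mm over their outsides, and the jaws 27 mm apart.
- clamp_jaw (a joint): Opening angle of the clamp (rad): 0 when closed on 10 mm, about -0.13 closed on 5 mm, +0.45 fully squeezed open (27 mm at the tips), -0.2 empty.
- start (a joint): Travel of the green start button (m): 0 up, 0.006 fully down; sprung, about 5 N.
- start_top (a point): Centre of the top face of the green start button (16 mm radius, on a round black housing of 24 mm radius, about 22 mm above the table); it is pressed straight down.
- jar: Bystander: white jar with blue lid, 48 mm diameter, 75 mm tall, loose. Origin: centre of its underside.
- drive: Bystander: bare drive unit, aluminium block 70 x 90 x 20 mm with a black disc on top (31 mm tall overall), loose. Origin: centre of its underside.
- driver: Bystander: screwdriver with an orange handle, lying on the table, loose. Its shaft points along its x.
Things that resemble listed ones, but are neither listed nor needed, are in the scene too. Leave any red or turquoise look-alike of the clamp alone.

How it is judged:
By the outcome, as a careful person would: the job done as asked, in the order asked, and still so for the second after the job is handed in, with the robot touching nothing.
It also fails if it takes over 58 s, if anything falls off the work surface, if the arm or the gripper's body presses on something with over 40 N, if the wrist force passes 120 N, or if a joint passes its speed limit or range.

## Working session

There is one attempt and no reset: what is moved stays moved. The work goes in short steps, Python scripts to look and compute and a tool call to move; the robot and the scene stay as the last step left them, time stands still between calls to the robot, and variables do not carry over. Pictures are saved under pics/ and viewed, at most 10 in all, crops included, and the job is handed in when it is done.

Besides the shell and the picture viewer there is one more tool, called after "Call:" as name(argument=value, ...) on one line, values as JSON. send_rows: Moves the arm, as the interface text tells. Shift numbers are shares of 150 mm and turn numbers shares of 90 degrees, none past 1 either way. Its arguments: {"type":"object","properties":{"moves":{"type":"array"},"newtons":{"type":"number"}},"required":["moves"]}

```bash
mkdir -p pics; ls; cat > h.py <<'E'
import numpy as np, cv2
from plant import get_state, optics, order
from scipy.spatial.transform import Rotation as R
def cap(cam,fn=None):
    c=optics.capture(cam)
    if fn: cv2.imwrite('pics/'+fn,c['img'][:,:,::-1])
    return c
def proj(c,p):
    A=np.array(c['attitude'])
    if A.shape!=(3,3): A=R.from_euler('xyz',A,degrees=True).as_matrix()
    q=A.T@(np.array(p)-c['origin']); u=np.array(c['intrinsics'])@q
    return u[:2]/u[2]
def ray(c,uv,z):
    A=np.array(c['attitude'])
    if A.shape!=(3,3): A=R.from_euler('xyz',A,degrees=True).as_matrix()
    d=A@np.linalg.inv(c['intrinsics'])@np.array([uv[0],uv[1],1.])
    o=np.array(c['origin']); return o+d*(z-o[2])/d[2]
E
python3 - <<'E'
from h import *
s=get_state(); print(s)
for cam in ['scene','top']:
    c=cap(cam,cam+'0.png'); print(cam,c['origin'],c['attitude'],c['intrinsics'])
    for n in ['rest_plate','rest','rack','board','board_face','board_tab','stand','clamp','clamp_grip','start_top','jar','drive','driver']:
        print(n,[(np.round(d['location'],3).tolist(),round(d['p'],2)) for d in optics.look_for(cam,n)[:3]])
E
```

```text
pics
{'time_s': 0.0, 'joints': array([-5.39086279e+01,  2.05920853e+01,  6.33992527e-01, -1.96830886e-02,
       -7.01351637e+01, -1.65081717e+01]), 'qd': array([ 0.01941674,  0.01846789,  0.08224162, -0.04445049, -0.07121361,
       -0.12704196]), 'joint_torque': array([-1.64651410e-03, -5.82718956e+01,  2.93042958e+01,  6.99677020e+00,
        6.79421137e-03, -1.34868901e-04]), 'tcp_pos': array([ 0.22606955, -0.63550484,  0.22561838]), 'eef_rot': array([ 1.79905329e+02, -8.76097082e-03, -1.60423496e+02]), 'contact_force': array([-0.57553422, -0.02446384,  0.32485016]), 'moment': array([ 0.04534466, -0.0170829 ,  0.01698815]), 'gripper_force': 0.0, 'gripper_width': 0.08792962564340527}
scene [ 0.88639894 -0.29244618  0.64508911] [-136.01214525    0.64767332   46.71680375] [[365.13381974   0.         317.81054794]
 [  0.         365.13381974 197.09471519]
 [  0.           0.           1.        ]]
rest_plate [([0.584, -0.004, 0.083], 0.91)]
rest [([0.59, -0.022, 0.045], 0.71)]
rack [([0.546, -0.322, 0.011], 0.89), ([0.588, -0.02, 0.045], 0.43), ([0.368, -0.173, 0.024], 0.39)]
board [
[... 998 characters left out ...]
283, 0.097], 0.7)]
rack [([0.528, -0.311, 0.012], 0.91)]
board [([0.524, -0.303, 0.096], 0.57), ([0.556, 0.003, 0.014], 0.34)]
board_face [([0.525, -0.306, 0.094], 0.76), ([0.548, 0.282, 0.115], 0.25)]
board_tab [([0.524, -0.302, 0.095], 0.53)]
stand [([0.524, 0.275, 0.01], 0.8)]
clamp [([0.548, 0.399, 0.054], 0.73), ([0.637, 0.296, 0.057], 0.63), ([0.536, 0.288, 0.099], 0.56)]
clamp_grip [([0.635, 0.298, 0.06], 0.81), ([0.534, 0.288, 0.099], 0.79), ([0.43, 0.268, 0.06], 0.73)]
start_top [([0.586, 0.003, 0.078], 0.49)]
jar [([0.538, 0.284, 0.102], 0.75), ([0.623, -0.191, 0.08], 0.7), ([0.526, -0.306, 0.097], 0.55)]
drive [([0.357, -0.167, 0.018], 0.95)]
driver [([0.622, -0.19, 0.078], 0.72)]
```

View pics/scene0.png

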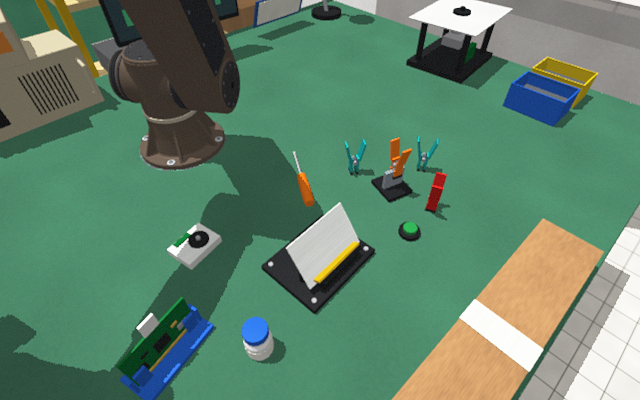

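View pics/top0.png

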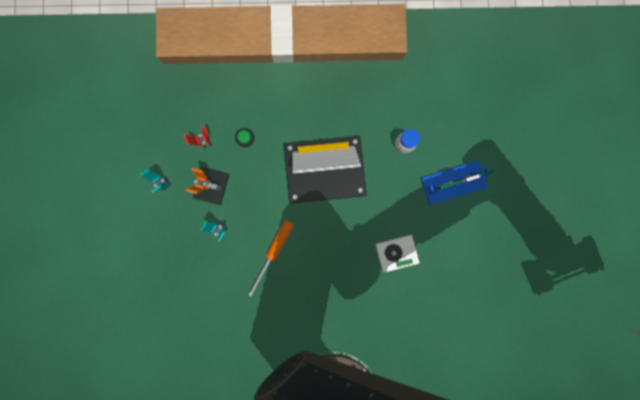

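The scene view shows:
- the board in the blue rack at about (150,345), with the chips facing away from the robot
- the rest at (320,255)
- the orange clamp at (398,158), between the turquoise and red decoys
- the button at (410,230)

The top view shows the rack at (455,182) turned about 16°, and the rest at (325,165) nearly square. Next I'll move over the board for a wrist view.

Call:
send_rows(moves=[{"slide":[-0.22,0.11,-0.1],"turn":0,"gripper":1},{"slide":[-0.44,0.22,-0.2],"turn":0,"gripper":1},{"slide":[-0.66,0.33,-0.3],"turn":0,"gripper":1},{"slide":[-0.87,0.45,-0.33],"turn":0,"gripper":1},{"slide":[-0.95,0.5,-0.33],"turn":0,"gripper":1}])

```text
time_s: 1.82
tcp_pos: [0.3381, -0.5155, 0.2782]
eef_rot: [-179.8, 0.1, -160.3]
contact_force: [-1.1, -1.0, -0.4]
gripper_width: 0.088
gripper_force: 0.0
```

Call:
send_rows(moves=[{"slide":[-0.22,0.11,0],"turn":0,"gripper":1},{"slide":[-0.44,0.22,0],"turn":0,"gripper":1},{"slide":[-0.6,0.3,0],"turn":0,"gripper":1},{"slide":[-0.75,0.4,0],"turn":0,"gripper":1},{"slide":[-0.85,0.44,0],"turn":0,"gripper":1}])

```text
time_s: 2.23
tcp_pos: [0.4345, -0.4105, 0.2761]
eef_rot: [180.0, 0.0, -160.3]
contact_force: [-0.4, 0.3, -1.1]
gripper_width: 0.0878
gripper_force: 0.0
```

Call:
send_rows(moves=[{"slide":[-0.2,0.11,0],"turn":0,"gripper":1},{"slide":[-0.4,0.22,0],"turn":0,"gripper":1},{"slide":[-0.6,0.3,0],"turn":0,"gripper":1},{"slide":[-0.75,0.4,0],"turn":0,"gripper":1},{"slide":[-0.75,0.4,0],"turn":0,"gripper":1}])

```text
time_s: 2.65
tcp_pos: [0.5218, -0.3153, 0.2755]
eef_rot: [180.0, 0.0, -160.2]
contact_force: [1.0, -0.5, -1.7]
gripper_width: 0.0877
gripper_force: 0.0
```

```bash
python3 - <<'E'
from h import *
s=get_state(); print(s['tcp_pos'],s['eef_rot'],s['time_s'])
c=cap('wrist','w1.png'); print(c['origin'],c['attitude'])
for n in ['rack','board','board_tab']:
    print(n,[(np.round(d['location'],3).tolist(),round(d['p'],2)) for d in optics.look_for('wrist',n)[:3]])
np.save('w1.npy',c,allow_pickle=True)
t=cap('top','top1.png'); 
for n in ['rack','board','board_tab','rest_plate','rest']:
    print(n,[(np.round(d['location'],3).tolist(),round(d['p'],2)) for d in optics.look_for('top',n)[:3]])
E
```

```text
[ 0.52176657 -0.31530365  0.27554356] [ 1.79971511e+02  1.80092052e-02 -1.60241180e+02] 2.65
[ 0.4462532  -0.34255204  0.43371443] [ 1.62794931e+02 -2.30846206e-02  1.09727344e+02]
rack [([0.51, -0.322, 0.013], 0.67)]
board [([0.525, -0.319, 0.083], 0.7)]
board_tab [([0.525, -0.32, 0.085], 0.64)]
rack [([0.537, -0.239, 0.014], 0.47), ([0.59, 0.004, 0.078], 0.43)]
board []
board_tab []
rest_plate [([0.588, 0.007, 0.076], 0.69)]
rest [([0.556, 0.002, 0.016], 0.58)]
```

View pics/w1.png

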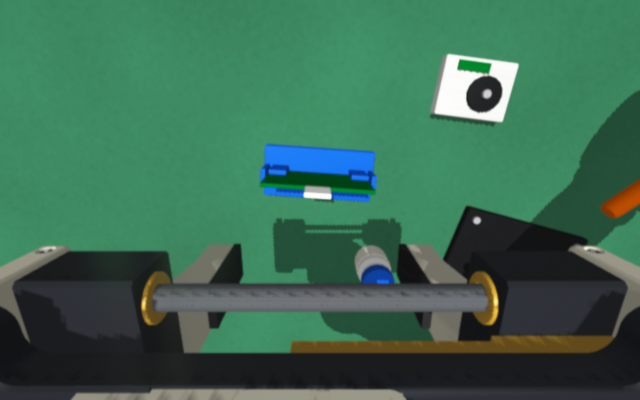

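The wrist view shows the board's top edge from about (262,183) to (376,190), nearly parallel to the finger line, with the white tab at about (318,193).

```bash
python3 - <<'E'
from h import *
c=np.load('w1.npy',allow_pickle=True).item()
im=c['img'].astype(int)
sub=im[175:205,250:390]
w=(sub.min(2)>170); ys,xs=np.nonzero(w)
rect=cv2.minAreaRect(np.c_[xs,ys].astype(np.float32)); bx=cv2.boxPoints(rect)+[250,175]; print(bx)
for b in bx: print(ray(c,b,.127)[:2].round(4), ray(c,b,.097)[:2].round(4))
# board pcb: dark green pixels vs blue rack
hsv=cv2.cvtColor(c['img'],cv2.COLOR_RGB2HSV)
bl=cv2.inRange(hsv,(100,120,80),(125,255,255)); bl[:130]=0; bl[215:]=0; bl[:,:240]=0;bl[:,400:]=0
ys,xs=np.nonzero(bl); r=cv2.minAreaRect(np.c_[xs,ys].astype(np.float32)); print(r,cv2.boxPoints(r))
cv2.imwrite('pics/crop1.png',cv2.resize(c['img'][130:215,245:395,::-1],None,fx=5,fy=5,interpolation=cv2.INTER_NEAREST))
# predicted for tool-angle
for y in (-.065,.065): pass
E
```

```text
[[303.65929413 197.1106205 ]
 [304.29203033 187.6194706 ]
 [330.5752182  189.37168312]
 [329.94248199 198.86283302]]
[ 0.5319 -0.3289] [ 0.5403 -0.3276]
[ 0.5222 -0.3316] [ 0.5296 -0.3305]
[ 0.5149 -0.3057] [ 0.5216 -0.3021]
[ 0.5245 -0.3028] [ 0.5322 -0.2989]
((318.19293212890625, 172.7029571533203), (116.61955261230469, 50.91354751586914), 3.945185899734497) [[258.26987 194.08757]
 [261.7728  143.29466]
 [378.116   151.31834]
 [374.61307 202.11125]]
```

View pics/crop1.png

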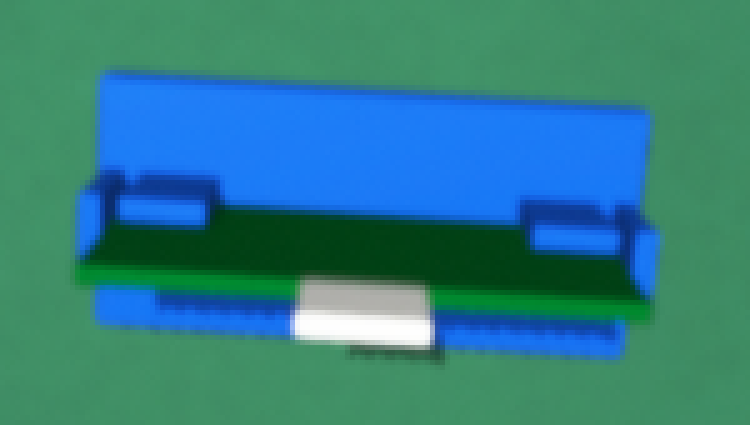

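The crop shows the bright top face of the tab centred at crop (363,329), and the shoulder strip running from (78,273) to (652,311).

```bash
python3 - <<'E'
from h import *
c=np.load('w1.npy',allow_pickle=True).item()
P=lambda u,v,z:ray(c,(u/5+245-.0,v/5+130),z)[:2]
t=P(362.5,329,.127); l=P(78,273,.097); r=P(652,311,.097)
print('tab',t,'L',l,'R',r,'mid',(l+r)/2,'len',np.linalg.norm(r-l),'ang of y axis',np.degrees(np.arctan2(*(r-l)[::-1]))-90)
a=P(292,325,.127);b=P(434,333,.127);print('tabw',np.linalg.norm(a-b))
# rest from top0-like image
im=cv2.imread('pics/top0.png'); hsv=cv2.cvtColor(im,cv2.COLOR_BGR2HSV)
t0=cap('top')
def blob(m,x0,x1,y0,y1):
    k=np.zeros_like(m);k[y0:y1,x0:x1]=m[y0:y1,x0:x1];ys,xs=np.nonzero(k)
    r=cv2.minAreaRect(np.c_[xs,ys].astype(np.float32));return cv2.boxPoints(r)+0.0
y=blob(cv2.inRange(hsv,(20,150,100),(35,255,255)),280,370,135,165); print('ledge',y.round(1).tolist())
for q in y: print(ray(t0,q,.047)[:2].round(4))
k=blob(cv2.inRange(hsv,(0,0,0),(179,80,70)),278,372,130,205); print('base',k.round(1).tolist())
for q in k: print(ray(t0,q,.015)[:2].round(4))
# plate top edge: bright band
cv2.imwrite('pics/crop2.png',cv2.resize(im[125:210,270:380],None,fx=6,fy=6,interpolation=cv2.INTER_NEAREST))
E
```

```text
tab [ 0.52579341 -0.31600093] L [ 0.54279701 -0.37749069] R [ 0.50766654 -0.25355581] mid [ 0.52523178 -0.31552325] len 0.12881772233840602 ang of y axis 15.825861467941863
tabw 0.02922270582008155
ledge [[296.79998779296875, 145.8000030517578], [347.8999938964844, 140.8000030517578], [348.6000061035156, 147.8000030517578], [297.5, 152.6999969482422]]
[0.6183 0.068 ]
[ 0.6274 -0.054 ]
[ 0.6108 -0.0551]
[0.6017 0.0667]
base [[283.3999938964844, 142.89999389648438], [359.5, 135.5], [365.3999938964844, 195.5], [289.29998779296875, 203.0]]
[0.6317 0.1015]
[ 0.646 -0.086]
[ 0.4975 -0.0958]
[0.4839 0.0902]
```

View pics/crop2.png

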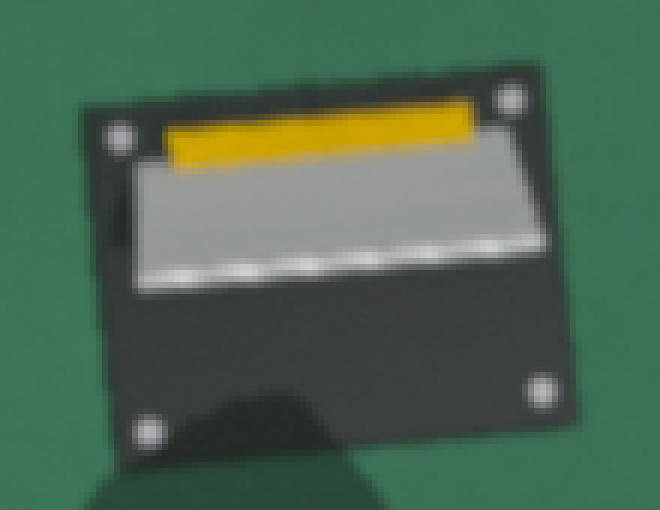

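Call:
send_rows(moves=[{"slide":[-0.022,-0.011,0.2],"turn":0.043,"gripper":1},{"slide":[-0.022,-0.011,0.4],"turn":0.043,"gripper":1},{"slide":[-0.022,-0.011,0.6],"turn":0.043,"gripper":1},{"slide":[-0.022,-0.011,0.8],"turn":0.043,"gripper":1},{"slide":[-0.022,-0.011,0.85],"turn":0.043,"gripper":1}])

```text
time_s: 3.62
tcp_pos: [0.5201, -0.3179, 0.1437]
eef_rot: [179.7, -0.3, -164.4]
contact_force: [-0.2, -0.1, -0.7]
gripper_width: 0.0875
gripper_force: 0.0
```

Call:
send_rows(moves=[{"slide":[0,0,0.15],"turn":0,"gripper":1},{"slide":[0,0,0.31],"turn":0,"gripper":1},{"slide":[0,0,0.31],"turn":0,"gripper":0.6},{"slide":[0,0,0.31],"turn":0,"gripper":0.3},{"slide":[0,0,0.31],"turn":0,"gripper":0.1}], newtons=15)

```text
time_s: 4.03
tcp_pos: [0.5239, -0.3194, 0.1039]
eef_rot: [-179.9, 0.1, -164.3]
contact_force: [0.1, 0.1, 0.6]
gripper_width: 0.0731
gripper_force: 0.0
```

Call:
send_rows(moves=[{"slide":[0,0,0],"turn":0,"gripper":0},{"slide":[0,0,0],"turn":0,"gripper":0},{"slide":[0,0,0],"turn":0,"gripper":0},{"slide":[0,0,0],"turn":0,"gripper":0},{"slide":[0,0,0],"turn":0,"gripper":0}])

```text
time_s: 4.45
tcp_pos: [0.5231, -0.3188, 0.1025]
eef_rot: [-180.0, 0.0, -164.3]
contact_force: [0.0, 0.5, 0.6]
gripper_width: 0.0397
gripper_force: 0.0
```

```bash
python3 - <<'E'
from h import *
s=get_state(); print({k:np.round(s[k],4) for k in ['time_s','tcp_pos','eef_rot','gripper_width','gripper_force','contact_force']})
t0=cap('top')
P=lambda u,v,z:ray(t0,(u/6+270-.5,v/6+125-.5),z)[:2].round(4)
print('inner ledge',P(175,172,.045),P(475,140,.045))
print('plate top front',P(135,273,.1146),P(545,237,.1146))
print('plate top back',P(135,292,.1117),P(547,250,.1117))
E
```

```text
{'time_s': np.float64(4.45), 'tcp_pos': array([ 0.5231, -0.3188,  0.1025]), 'eef_rot': array([-1.799796e+02,  3.570000e-02, -1.642843e+02]), 'gripper_width': np.float64(0.0397), 'gripper_force': np.float64(0.0), 'contact_force': array([0.0149, 0.5116, 0.5602])}
inner ledge [0.6008 0.0639] [ 0.6109 -0.0555]
plate top front [0.5529 0.0776] [ 0.5627 -0.0738]
plate top back [0.5462 0.0779] [ 0.5582 -0.0748]
```

Call:
send_rows(moves=[{"slide":[-0.02,0.015,0],"turn":0,"gripper":0.3},{"slide":[-0.02,0.015,0],"turn":0,"gripper":0},{"slide":[-0.02,0.015,0],"turn":0,"gripper":0},{"slide":[-0.02,0.015,0],"turn":0,"gripper":0},{"slide":[-0.02,0.015,0],"turn":0,"gripper":0}])

```text
time_s: 4.92
tcp_pos: [0.5253, -0.3157, 0.102]
eef_rot: [180.0, 0.0, -164.3]
contact_force: [0.7, 0.5, -0.1]
gripper_width: 0.0279
gripper_force: 15.0
```

Call:
send_rows(moves=[{"slide":[0,0,0],"turn":0,"gripper":0},{"slide":[0,0,-0.03],"turn":0,"gripper":0},{"slide":[0,0,-0.08],"turn":0,"gripper":0},{"slide":[0,0,-0.15],"turn":0,"gripper":0},{"slide":[0,0,-0.25],"turn":0,"gripper":0}])

```text
time_s: 5.33
tcp_pos: [0.5246, -0.3157, 0.1399]
eef_rot: [180.0, -0.1, -164.3]
contact_force: [-0.3, -0.4, -0.6]
gripper_width: 0.0277
gripper_force: 15.0
```

Call:
send_rows(moves=[{"slide":[0,0,-0.15],"turn":0,"gripper":0},{"slide":[0,0,-0.3],"turn":0,"gripper":0},{"slide":[0,0,-0.45],"turn":0,"gripper":0},{"slide":[0,0,-0.55],"turn":0,"gripper":0},{"slide":[0,0,-0.55],"turn":0,"gripper":0}])

```text
time_s: 5.75
tcp_pos: [0.5269, -0.3168, 0.2275]
eef_rot: [-179.7, 0.3, -164.3]
contact_force: [0.9, 0.1, 0.5]
gripper_width: 0.028
gripper_force: 15.0
```

```bash
python3 - <<'E'
from h import *
s=get_state(); print({k:np.round(s[k],4) for k in ['time_s','tcp_pos','eef_rot','gripper_width','gripper_force','contact_force']})
c=cap('wrist','w2.png')
np.save('w2.npy',c,allow_pickle=True); cap('scene','s2.png')
E
```

```text
{'time_s': np.float64(5.75), 'tcp_pos': array([ 0.5269, -0.3168,  0.2275]), 'eef_rot': array([-179.7355,    0.3196, -164.2592]), 'gripper_width': np.float64(0.028), 'gripper_force': np.float64(14.9985), 'contact_force': array([0.8985, 0.0744, 0.4715])}
```

View pics/w2.png

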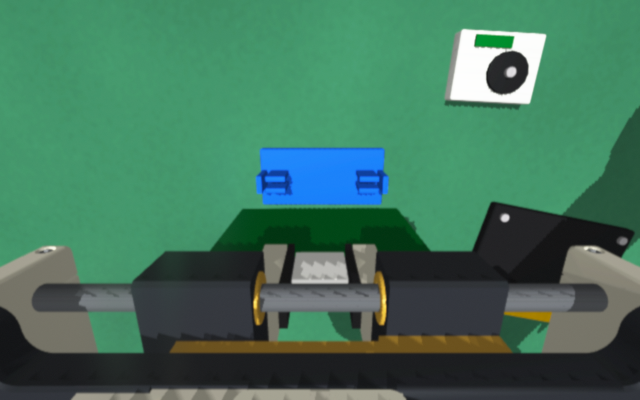

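Call:
send_rows(moves=[{"slide":[-0.08,0.14,0],"turn":0,"gripper":0},{"slide":[-0.2,0.34,0],"turn":0,"gripper":0},{"slide":[-0.32,0.55,0],"turn":0,"gripper":0},{"slide":[-0.44,0.75,0],"turn":0,"gripper":0},{"slide":[-0.56,0.95,0],"turn":0,"gripper":0}])

```text
time_s: 6.27
tcp_pos: [0.5669, -0.1544, 0.2213]
eef_rot: [180.0, -0.1, -164.3]
contact_force: [0.6, 0.6, -1.1]
gripper_width: 0.0273
gripper_force: 15.0
```

Call:
send_rows(moves=[{"slide":[-0.12,0.2,0],"turn":0,"gripper":0},{"slide":[-0.24,0.4,0],"turn":0,"gripper":0},{"slide":[-0.36,0.6,0],"turn":0,"gripper":0},{"slide":[-0.48,0.8,0],"turn":0,"gripper":0},{"slide":[-0.56,0.96,0],"turn":0,"gripper":0}])

```text
time_s: 6.68
tcp_pos: [0.6093, 0.0078, 0.2211]
eef_rot: [180.0, -0.1, -164.2]
contact_force: [2.1, -0.5, 0.1]
gripper_width: 0.0274
gripper_force: 15.0
```

Call:
send_rows(moves=[{"slide":[0,0,0],"turn":0.05,"gripper":0},{"slide":[0,0,0],"turn":0.1,"gripper":0},{"slide":[0,0,0],"turn":0.127,"gripper":0},{"slide":[0,0,0],"turn":0.127,"gripper":0},{"slide":[0,0,0],"turn":0.127,"gripper":0}])

```text
time_s: 7.1
tcp_pos: [0.6088, 0.0054, 0.2213]
eef_rot: [-180.0, -0.1, -175.6]
contact_force: [-0.3, -0.2, -1.5]
gripper_width: 0.0276
gripper_force: 15.0
```

```bash
cat >> h.py <<'E'
O=np.array([.606,.0048,.045]); Y=np.radians(4.3)
def restpt(x,y,z):  # rest_plate frame (mm) -> world
    a=np.radians(35); ox=np.array([np.cos(Y),np.sin(Y),0]);oy=np.array([-np.sin(Y),np.cos(Y),0]);uz=np.array([0,0,1])
    return O+(x*(np.cos(a)*ox+np.sin(a)*uz)+y*oy+z*(-np.sin(a)*ox+np.cos(a)*uz))/1000
def st():
    s=get_state(); print({k:np.round(s[k],4).tolist() for k in ['time_s','tcp_pos','eef_rot','gripper_width','gripper_force','contact_force']}); return s
E
python3 - <<'E'
from h import *
st(); c=cap('scene','s3.png'); cap('wrist','w3.png')
im=cv2.imread('pics/scene0.png')
for p in [(0,-60,0),(0,60,0),(16,-60,0),(16,60,0),(0,-75,85),(0,75,85),(-5,-75,85),(-5,75,85)]:
    u=proj(c,restpt(*p)); print(p,u.round(1))
    cv2.drawMarker(im,tuple(int(round(v)) for v in u),(0,0,255),cv2.MARKER_CROSS,5,1)
cv2.imwrite('pics/ov.png',cv2.resize(im[195:315,255:385],None,fx=5,fy=5,interpolation=cv2.INTER_NEAREST))
E
```

```text
{'time_s': 7.1, 'tcp_pos': [0.6088, 0.0054, 0.2213], 'eef_rot': [-179.9909, -0.0816, -175.6253], 'gripper_width': 0.0276, 'gripper_force': 14.9986, 'contact_force': [-0.3163, -0.2308, -1.5048]}
(0, -60, 0) [312.7 279.9]
(0, 60, 0) [352.8 241.6]
(16, -60, 0) [317.8 281.5]
(16, 60, 0) [358.2 242.4]
(0, -75, 85) [286.1 248.5]
(0, 75, 85) [340.3 202.7]
(-5, -75, 85) [284.6 248.2]
(-5, 75, 85) [338.7 202.7]
```

View pics/ov.png

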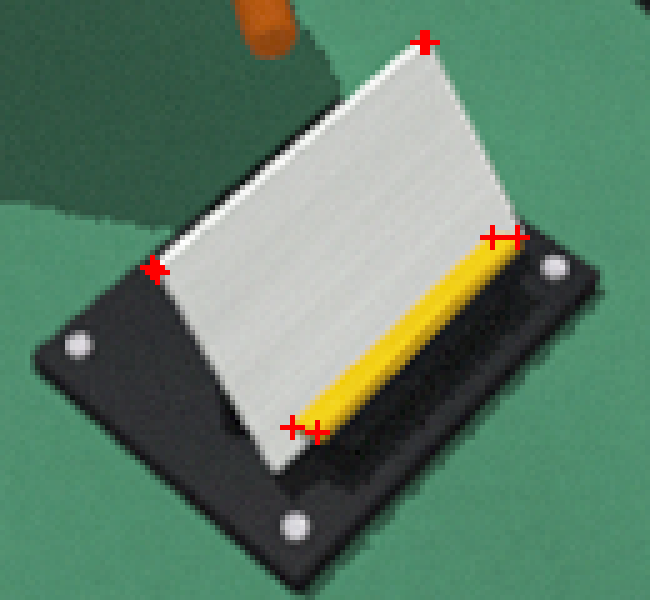

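The overlay puts the plate and ledge corners within about 1 px of where the model predicts. Now I'll lower the board onto the ledge.

Call:
send_rows(moves=[{"slide":[-0.015,0,0.12],"turn":0,"gripper":0},{"slide":[-0.02,0,0.26],"turn":0,"gripper":0},{"slide":[-0.02,0,0.4],"turn":0,"gripper":0},{"slide":[-0.02,0,0.5],"turn":0,"gripper":0},{"slide":[-0.02,0,0.52],"turn":0,"gripper":0}])

```text
time_s: 7.62
tcp_pos: [0.6104, 0.0051, 0.1409]
eef_rot: [-180.0, -0.3, -175.7]
contact_force: [-0.3, 0.4, -0.9]
gripper_width: 0.028
gripper_force: 15.0
```

Call:
send_rows(moves=[{"slide":[0,0,0],"turn":0,"gripper":0},{"slide":[0,0,0.005],"turn":0,"gripper":0},{"slide":[0,0,0.01],"turn":0,"gripper":0},{"slide":[0,0,0.01],"turn":0,"gripper":0},{"slide":[0,0,0.01],"turn":0,"gripper":0}])

```text
time_s: 8.03
tcp_pos: [0.6127, 0.0058, 0.1435]
eef_rot: [180.0, 0.1, -175.7]
contact_force: [-0.7, -0.0, -0.8]
gripper_width: 0.0276
gripper_force: 15.0
```

```bash
python3 - <<'E'
from h import *
s=st(); c=cap('scene','s4.png'); 
a=np.array
for t,th in [(9,0),(9,7),(8.5,14),(8,21),(7,28),(5,35)]:
    th=np.radians(th); k=np.radians(35)
    cr=t*a([np.cos(k),np.sin(k)]); b=cr-2.5*a([np.cos(th),np.sin(th)]); g=b+109*a([-np.sin(th),np.cos(th)])
    print(np.round(g-a([0,19]),1))
E
```

```text
{'time_s': 8.0333, 'tcp_pos': [0.6127, 0.0058, 0.1435], 'eef_rot': [179.9825, 0.0836, -175.7076], 'gripper_width': 0.0276, 'gripper_force': 14.9984, 'contact_force': [-0.716, -0.0143, -0.7501]}
[ 4.9 95.2]
[-8.4 94. ]
[-21.8  91. ]
[-34.8  86.5]
[-47.6  80.1]
[-60.5  71.7]
```

Call:
send_rows(moves=[{"slide":[0.045,0,0.008],"turn":0,"gripper":0},{"slide":[0.095,0,0.012],"turn":0,"gripper":0},{"slide":[0.14,0,0.022],"turn":0,"gripper":0},{"slide":[0.184,0,0.032],"turn":0,"gripper":0},{"slide":[0.228,0,0.047],"turn":0,"gripper":0}])

```text
time_s: 8.5
tcp_pos: [0.5779, 0.0032, 0.1361]
eef_rot: [180.0, 0.1, -175.7]
contact_force: [1.4, 0.1, 1.2]
gripper_width: 0.0274
gripper_force: 15.0
```

```bash
python3 - <<'E'
from h import *
s=st(); c=cap('scene','s5.png')['img'][195:315,225:385,::-1]
cv2.imwrite('pics/s5c.png',cv2.resize(np.ascontiguousarray(c),None,fx=4,fy=4))
E
```

```text
{'time_s': 8.5, 'tcp_pos': [0.5779, 0.0032, 0.1361], 'eef_rot': [179.9881, 0.0898, -175.7035], 'gripper_width': 0.0274, 'gripper_force': 15.0001, 'contact_force': [1.3694, 0.1067, 1.1819]}
```

View pics/s5c.png

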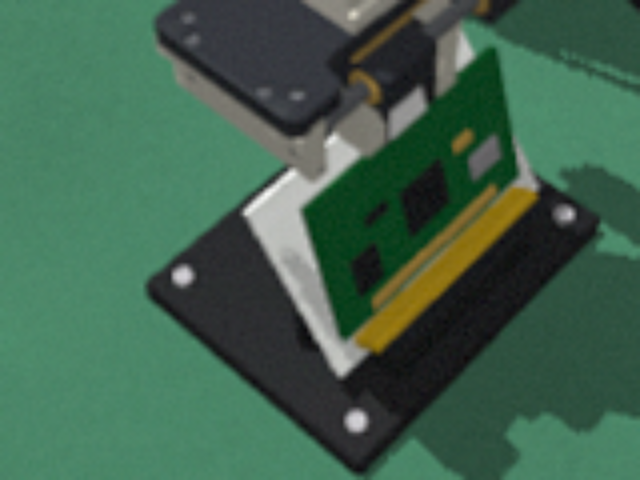

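The board is pivoting in the grip, with its bottom edge in the ledge corner and leaning back. I'll finish the arc.

Call:
send_rows(moves=[{"slide":[0.043,0,0.017],"turn":0,"gripper":0},{"slide":[0.086,0,0.036],"turn":0,"gripper":0},{"slide":[0.128,0,0.058],"turn":0,"gripper":0},{"slide":[0.171,0,0.085],"turn":0,"gripper":0},{"slide":[0.214,0,0.114],"turn":0,"gripper":0}])

```text
time_s: 8.97
tcp_pos: [0.5456, 0.0007, 0.118]
eef_rot: [-180.0, 0.0, -175.7]
contact_force: [2.7, 0.2, 9.6]
gripper_width: 0.0279
gripper_force: 15.0
```

Call:
send_rows(moves=[{"slide":[0.004,0,0],"turn":0,"gripper":0},{"slide":[0.008,0,0],"turn":0,"gripper":0},{"slide":[0.008,0,0],"turn":0,"gripper":0},{"slide":[0.008,0,0],"turn":0,"gripper":0},{"slide":[0.008,0,0],"turn":0,"gripper":0}])

```text
time_s: 9.38
tcp_pos: [0.5446, 0.0006, 0.1181]
eef_rot: [-180.0, -0.1, -175.7]
contact_force: [1.5, 0.0, 0.5]
gripper_width: 0.0273
gripper_force: 15.0
```

```bash
python3 - <<'E'
from h import *
s=st(); c=cap('scene','s6.png')
# expected: board front corners when seated
for p in [(5,-65,0),(5,65,0),(5,-65,85),(5,65,85)]: print(p,(proj(c,restpt(*p))).round(1))
hsv=cv2.cvtColor(c['img'],cv2.COLOR_RGB2HSV)
m=cv2.inRange(hsv,(50,150,20),(80,255,130)); m[:195]=0;m[315:]=0;m[:,:225]=0;m[:,385:]=0
n,l,stt,_=cv2.connectedComponentsWithStats(m); i=1+np.argmax(stt[1:,4]); 
cn=max(cv2.findContours((l==i).astype(np.uint8),0,2)[0],key=cv2.contourArea); h=cv2.convexHull(cn)
print(cv2.approxPolyDP(h,3,True).reshape(-1,2).tolist())
E
```

```text
{'time_s': 9.3833, 'tcp_pos': [0.5446, 0.0006, 0.1181], 'eef_rot': [-179.9971, -0.0625, -175.729], 'gripper_width': 0.0273, 'gripper_force': 14.9999, 'contact_force': [1.4988, 0.049, 0.5377]}
(5, -65, 0) [312.5 282.1]
(5, 65, 0) [356.  240.4]
(5, -65, 85) [291.6 245.4]
(5, 65, 85) [338.7 205.5]
[[337, 205], [355, 239], [312, 279], [291, 244]]
```

The board is seated to within a pixel of its expected corners. Now I'll release it and go look at the clamp.

Call:
send_rows(moves=[{"slide":[0,0,0],"turn":0,"gripper":0.35},{"slide":[0,0,0],"turn":0,"gripper":0.4},{"slide":[0,0,0],"turn":0,"gripper":0.5},{"slide":[0,0,-0.02],"turn":0,"gripper":0.6},{"slide":[0,0,-0.2],"turn":0,"gripper":0.7}])

```text
time_s: 9.85
tcp_pos: [0.542, 0.0001, 0.1446]
eef_rot: [-179.9, -0.5, -175.8]
contact_force: [0.8, -0.2, -1.0]
gripper_width: 0.0496
gripper_force: 0.0
```

```bash
python3 - <<'E'
from h import *
s=st(); c=cap('scene','s7.png')
hsv=cv2.cvtColor(c['img'],cv2.COLOR_RGB2HSV)
m=cv2.inRange(hsv,(50,150,20),(80,255,130)); m[:195]=0;m[315:]=0;m[:,:225]=0;m[:,385:]=0
n,l,stt,_=cv2.connectedComponentsWithStats(m); i=1+np.argmax(stt[1:,4]); 
cn=max(cv2.findContours((l==i).astype(np.uint8),0,2)[0],key=cv2.contourArea); h=cv2.convexHull(cn)
print(cv2.approxPolyDP(h,3,True).reshape(-1,2).tolist())
E
```

```text
{'time_s': 9.85, 'tcp_pos': [0.542, 0.0001, 0.1446], 'eef_rot': [-179.946, -0.4606, -175.7733], 'gripper_width': 0.0496, 'gripper_force': 0.0, 'contact_force': [0.8133, -0.2468, -0.9807]}
[[337, 206], [354, 241], [312, 280], [292, 245]]
```

Call:
send_rows(moves=[{"slide":[0,0,-0.2],"turn":0,"gripper":1},{"slide":[0,0,-0.45],"turn":0,"gripper":1},{"slide":[0,0.2,-0.65],"turn":0,"gripper":1},{"slide":[0,0.4,-0.8],"turn":0,"gripper":1},{"slide":[0,0.6,-1],"turn":0,"gripper":1}])

```text
time_s: 10.32
tcp_pos: [0.5376, 0.0904, 0.2992]
eef_rot: [180.0, 0.0, -175.8]
contact_force: [0.9, 0.4, -0.2]
gripper_width: 0.085
gripper_force: 0.0
```

Call:
send_rows(moves=[{"slide":[0,0.2,0],"turn":0,"gripper":1},{"slide":[0,0.4,0],"turn":0,"gripper":1},{"slide":[0,0.6,0],"turn":0,"gripper":1},{"slide":[-0.04,0.8,0],"turn":0,"gripper":1},{"slide":[-0.08,0.97,0],"turn":0,"gripper":1}])

```text
time_s: 10.73
tcp_pos: [0.539, 0.2377, 0.2987]
eef_rot: [180.0, 0.1, -175.7]
contact_force: [1.2, -0.3, 0.2]
gripper_width: 0.0875
gripper_force: 0.0
```

Call:
send_rows(moves=[{"slide":[0,0.2,0],"turn":0,"gripper":1},{"slide":[0,0.33,0],"turn":0,"gripper":1},{"slide":[0,0.33,0],"turn":0,"gripper":1},{"slide":[0,0.33,0],"turn":0,"gripper":1},{"slide":[0,0.33,0],"turn":0,"gripper":1}])

```text
time_s: 11.15
tcp_pos: [0.5356, 0.2849, 0.298]
eef_rot: [-180.0, -0.0, -175.7]
contact_force: [0.1, -0.3, 0.9]
gripper_width: 0.0879
gripper_force: 0.0
```

```bash
python3 - <<'E'
from h import *
s=st(); c=cap('wrist','w8.png'); np.save('w8.npy',c,allow_pickle=True)
for n in ['stand','clamp','clamp_grip']:
    for d in optics.look_for('wrist',n)[:4]: print(n,np.round(d['location'],3).tolist(),round(d['p'],2),proj(c,d['location']).round(0))
x,y=proj(c,[.536,.286,.1]).round().astype(int); print(x,y)
sub=c['img'][max(y-75,0):y+75,max(x-100,0):x+100,::-1]; print(max(x-100,0),max(y-75,0))
cv2.imwrite('pics/w8c.png',cv2.resize(np.ascontiguousarray(sub),None,fx=4,fy=4,interpolation=cv2.INTER_NEAREST))
E
```

```text
{'time_s': 11.15, 'tcp_pos': [0.5356, 0.2849, 0.298], 'eef_rot': [-179.9885, -0.001, -175.7005], 'gripper_width': 0.0879, 'gripper_force': 0.0, 'contact_force': [0.0827, -0.314, 0.8909]}
stand [0.522, 0.273, 0.015] 0.82 [312. 159.]
stand [0.645, 0.199, 0.024] 0.28 [257. 237.]
clamp [0.641, 0.292, 0.059] 0.81 [319. 249.]
clamp [0.544, 0.402, 0.06] 0.66 [408. 188.]
clamp [0.421, 0.256, 0.065] 0.65 [302.  78.]
clamp [0.594, 0.039, 0.058] 0.59 [134. 204.]
clamp_grip [0.542, 0.29, 0.102] 0.97 [323. 188.]
clamp_grip [0.638, 0.289, 0.058] 0.89 [317. 246.]
clamp_grip [0.544, 0.405, 0.062] 0.69 [410. 189.]
clamp_grip [0.422, 0.256, 0.068] 0.65 [302.  78.]
320 182
220 107
```

View pics/w8c.png

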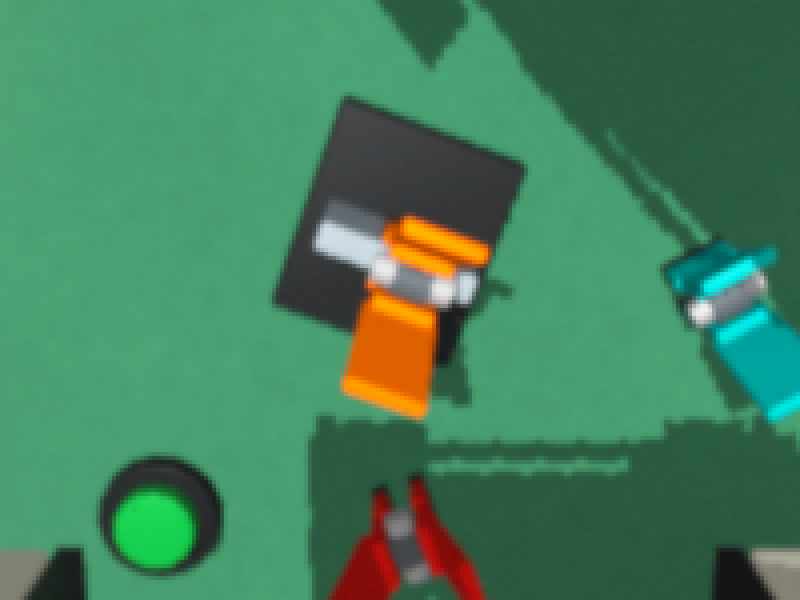

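The crop shows the orange clamp on its fin, turned about 16–20°, with handle tops at crop (447,238) and (385,398). The button is at (153,527), and the red clamp is below at (405,560).

```bash
python3 - <<'E'
from h import *
c=np.load('w8.npy',allow_pickle=True).item()
P=lambda u,v,z:ray(c,(u/4+220-.4,v/4+107-.4),z)[:2]
a,b=P(447,236,.131),P(385,398,.131); print('handles',a,b,'mid',(a+b)/2,'len',np.linalg.norm(a-b),'x-axis ang',np.degrees(np.arctan2(*(b-a)[::-1])))
for e in [((405,222),(490,252)),((342,383),(428,411))]:
    p,q=P(*e[0],.131),P(*e[1],.131); print('hw',np.linalg.norm(q-p),np.degrees(np.arctan2(*(q-p)[::-1]))-90)
f,g=P(317,236,.062),P(474,291,.062); print('fin',f,g,(f+g)/2,np.linalg.norm(g-f),np.degrees(np.arctan2(*(g-f)[::-1]))-90)
co=[P(*k,.012) for k in [(345,97),(525,165),(275,302)]]; print('base',co,np.degrees(np.arctan2(*(co[1]-co[0])[::-1]))-90, np.linalg.norm(co[1]-co[0]),np.linalg.norm(co[2]-co[0]))
print('button',P(155,528,.024)); np.set_printoptions(precision=4)
# top-camera estimate of button
im=cv2.imread('pics/top0.png');hsv=cv2.cvtColor(im,cv2.COLOR_BGR2HSV)
m=cv2.inRange(hsv,(55,180,100),(75,255,255));ys,xs=np.nonzero(m[120:155,230:260]);t=cap('top');print('btn top',ray(t,(xs.mean()+230,ys.mean()+120),.024))
E
```

```text
handles [0.51019775 0.29555633] [0.55613232 0.28239797] mid [0.53316503 0.28897715] len 0.04778208452116869 x-axis ang -15.984831765396475
hw 0.023938898908729335 -15.204535345941451
hw 0.02495946973398926 -14.560535094769591
fin [0.52488152 0.25755716] [0.53902651 0.30938871] [0.53195401 0.28347294] 0.053727001536910686 -15.264499527644176
base [array([0.4841397 , 0.26193139]), array([0.50283812, 0.32711166]), array([0.55914392, 0.24082599])] -16.006718828579736 0.06780927563139262 0.07791707760412792
button [0.64696398 0.2005552 ]
btn top [0.6488 0.1979 0.024 ]
```

Call:
send_rows(moves=[{"slide":[0.015,0.029,0],"turn":-0.079,"gripper":1},{"slide":[0.015,0.029,0],"turn":-0.158,"gripper":1},{"slide":[0.015,0.029,0.1],"turn":-0.237,"gripper":1},{"slide":[0.015,0.029,0.2],"turn":-0.316,"gripper":1},{"slide":[0.015,0.029,0.3],"turn":-0.395,"gripper":1}])

```text
time_s: 11.82
tcp_pos: [0.5333, 0.2889, 0.2528]
eef_rot: [180.0, 0.1, -139.9]
contact_force: [-0.0, 0.4, 0.1]
gripper_width: 0.0875
gripper_force: 0.0
```

Call:
send_rows(moves=[{"slide":[0,0,0.1],"turn":-0.079,"gripper":1},{"slide":[0,0,0.2],"turn":-0.158,"gripper":1},{"slide":[0,0,0.3],"turn":-0.237,"gripper":1},{"slide":[0,0,0.4],"turn":-0.316,"gripper":1},{"slide":[0,0,0.45],"turn":-0.387,"gripper":1}])

```text
time_s: 12.23
tcp_pos: [0.5326, 0.2884, 0.1836]
eef_rot: [179.9, -0.1, -105.0]
contact_force: [-0.8, 0.3, -0.7]
gripper_width: 0.0878
gripper_force: 0.0
```

Call:
send_rows(moves=[{"slide":[0,0,0],"turn":0,"gripper":1},{"slide":[0,0,0],"turn":0,"gripper":1},{"slide":[0,0,0],"turn":0,"gripper":1},{"slide":[0,0,0],"turn":0,"gripper":1},{"slide":[0,0,0],"turn":0,"gripper":1}])

```text
time_s: 12.65
tcp_pos: [0.5335, 0.2896, 0.1862]
eef_rot: [-180.0, 0.1, -105.4]
contact_force: [0.2, 0.3, -0.5]
gripper_width: 0.0876
gripper_force: 0.0
```

```bash
python3 - <<'E'
from h import *
s=st(); print(s['joints'].round(1))
E
```

```text
{'time_s': 12.65, 'tcp_pos': [0.5335, 0.2896, 0.1862], 'eef_rot': [-179.9576, 0.0688, -105.4374], 'gripper_width': 0.0876, 'gripper_force': 0.0, 'contact_force': [0.232, 0.2957, -0.5208]}
[ 46.9  15.8 -11.6   0.  -62.5 -62.4]
```

Call:
send_rows(moves=[{"slide":[0,0,0.15],"turn":0,"gripper":1},{"slide":[0,0,0.3],"turn":0,"gripper":1},{"slide":[0,0,0.45],"turn":0,"gripper":1},{"slide":[0,0,0.57],"turn":0,"gripper":1},{"slide":[0,0,0.59],"turn":0,"gripper":0.9}], newtons=22)

```text
time_s: 13.07
tcp_pos: [0.5317, 0.2882, 0.094]
eef_rot: [179.8, -0.2, -105.4]
contact_force: [-0.6, -0.8, 0.5]
gripper_width: 0.0847
gripper_force: 0.0
```

Call:
send_rows(moves=[{"slide":[0,0,0],"turn":0,"gripper":0.7},{"slide":[0,0,0],"turn":0,"gripper":0.6},{"slide":[0,0,0],"turn":0,"gripper":0.4},{"slide":[0,0,0],"turn":0,"gripper":0.2},{"slide":[0,0,0],"turn":0,"gripper":0.1}])

```text
time_s: 13.48
tcp_pos: [0.5336, 0.2898, 0.0981]
eef_rot: [-179.9, 0.1, -105.3]
contact_force: [0.1, 0.4, -1.1]
gripper_width: 0.0532
gripper_force: 0.0
```

Call:
send_rows(moves=[{"slide":[0,0,0],"turn":0,"gripper":0.1},{"slide":[0,0,0],"turn":0,"gripper":0.1},{"slide":[0,0,0],"turn":0,"gripper":0.1},{"slide":[0,0,0],"turn":0,"gripper":0.1},{"slide":[0,0,0],"turn":0,"gripper":0.1}])

```text
time_s: 13.9
tcp_pos: [0.5331, 0.2893, 0.0968]
eef_rot: [180.0, -0.0, -105.3]
contact_force: [-0.5, -0.6, -1.0]
gripper_width: 0.0243
gripper_force: 21.9
```

Call:
send_rows(moves=[{"slide":[0,0,0],"turn":0,"gripper":0.1},{"slide":[0,0,0],"turn":0,"gripper":0.1},{"slide":[0,0,0],"turn":0,"gripper":0.1},{"slide":[0,0,0],"turn":0,"gripper":0.1},{"slide":[0,0,0],"turn":0,"gripper":0.1}])

```text
time_s: 14.32
tcp_pos: [0.5331, 0.2894, 0.0968]
eef_rot: [180.0, -0.0, -105.3]
contact_force: [0.2, -0.6, -0.5]
gripper_width: 0.025
gripper_force: 21.9
```

Call:
send_rows(moves=[{"slide":[0,0,-0.1],"turn":0,"gripper":0.1},{"slide":[0,0,-0.3],"turn":0,"gripper":0.1},{"slide":[0,0,-0.55],"turn":0,"gripper":0.1},{"slide":[0,0,-0.8],"turn":0,"gripper":0.1},{"slide":[0,0,-1],"turn":0,"gripper":0.1}])

```text
time_s: 14.73
tcp_pos: [0.5335, 0.2895, 0.25]
eef_rot: [-179.9, 0.1, -105.3]
contact_force: [1.5, 0.2, 0.1]
gripper_width: 0.0245
gripper_force: 21.9
```

Call:
send_rows(moves=[{"slide":[0,0,0],"turn":-0.075,"gripper":0.1},{"slide":[0,0,0],"turn":-0.15,"gripper":0.1},{"slide":[0,0,0],"turn":-0.218,"gripper":0.1},{"slide":[0,0,0],"turn":-0.218,"gripper":0.1},{"slide":[0,0,0],"turn":-0.218,"gripper":0.1}])

```text
time_s: 15.15
tcp_pos: [0.533, 0.2893, 0.2468]
eef_rot: [180.0, -0.0, -85.9]
contact_force: [-0.0, -0.5, -1.9]
gripper_width: 0.0245
gripper_force: 21.9
```

Call:
send_rows(moves=[{"slide":[0.15,0,0],"turn":0,"gripper":0.1},{"slide":[0.35,0,0],"turn":0,"gripper":0.1},{"slide":[0.55,0,0],"turn":0,"gripper":0.1},{"slide":[0.75,0,0],"turn":0,"gripper":0.1},{"slide":[0.95,0,0],"turn":0,"gripper":0.1}])

```text
time_s: 15.57
tcp_pos: [0.5436, 0.146, 0.2467]
eef_rot: [180.0, -0.0, -85.9]
contact_force: [-0.1, 0.0, -0.0]
gripper_width: 0.0245
gripper_force: 21.9
```

Call:
send_rows(moves=[{"slide":[0.18,-0.02,0],"turn":0,"gripper":0.1},{"slide":[0.36,-0.04,0],"turn":0,"gripper":0.1},{"slide":[0.54,-0.05,0],"turn":0,"gripper":0.1},{"slide":[0.67,-0.05,0],"turn":0,"gripper":0.1},{"slide":[0.737,-0.05,0],"turn":0,"gripper":0.1}])

```text
time_s: 15.98
tcp_pos: [0.5594, 0.0355, 0.2467]
eef_rot: [180.0, -0.0, -86.0]
contact_force: [0.3, 0.9, -1.3]
gripper_width: 0.0246
gripper_force: 21.9
```

Call:
send_rows(moves=[{"slide":[0,0,0.05],"turn":0,"gripper":0.1},{"slide":[0,0,0.15],"turn":0,"gripper":0.1},{"slide":[0,0,0.26],"turn":0,"gripper":0.1},{"slide":[0,0,0.26],"turn":0,"gripper":0.1},{"slide":[0,0,0.26],"turn":0,"gripper":0.1}])

```text
time_s: 16.4
tcp_pos: [0.559, 0.038, 0.207]
eef_rot: [179.9, -0.0, -85.8]
contact_force: [0.0, 0.1, -1.2]
gripper_width: 0.0248
gripper_force: 21.9
```

```bash
python3 - <<'E'
from h import *
s=st(); c=cap('scene','s9.png')
u=proj(c,restpt(5,36,85)); print(u)
sub=c['img'][130:290,250:400,::-1]
im=np.ascontiguousarray(sub); cv2.drawMarker(im,(int(u[0]-250),int(u[1]-130)),(255,0,255),cv2.MARKER_CROSS,5,1)
cv2.imwrite('pics/s9c.png',cv2.resize(im,None,fx=3.7,fy=3.7,interpolation=cv2.INTER_CUBIC))
E
```

```text
{'time_s': 16.4, 'tcp_pos': [0.559, 0.038, 0.207], 'eef_rot': [179.8767, -0.0439, -85.7535], 'gripper_width': 0.0248, 'gripper_force': 21.9038, 'contact_force': [0.0445, 0.1118, -1.1774]}
[328.95022728 213.72886343]
```

View pics/s9c.png

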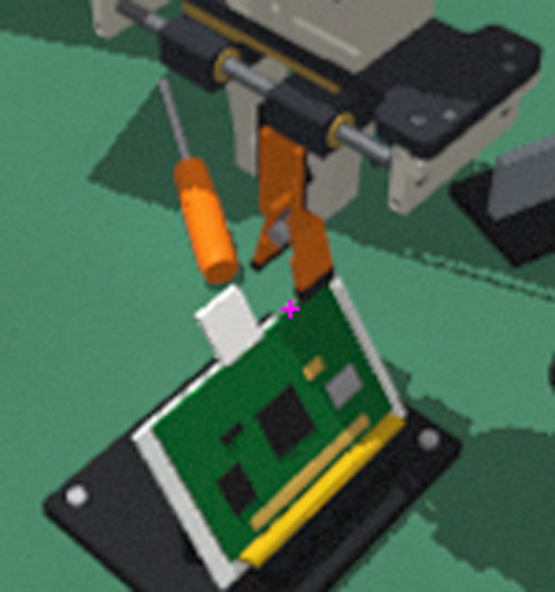

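The picture shows the board seated flat on the rest and the open clamp hanging just above the top edge beside the tab, its jaws straddling the edge. That was my 10th picture, so from here I'll go by force readings and the networks.

Call:
send_rows(moves=[{"slide":[0,0,0.05],"turn":0,"gripper":0.1},{"slide":[0,0,0.1],"turn":0,"gripper":0.1},{"slide":[0,0,0.15],"turn":0,"gripper":0.1},{"slide":[0,0,0.2],"turn":0,"gripper":0.1},{"slide":[0,0,0.24],"turn":0,"gripper":0.1}])

```text
time_s: 16.87
tcp_pos: [0.5592, 0.0376, 0.1708]
eef_rot: [180.0, -0.0, -85.7]
contact_force: [-0.6, 0.1, -0.8]
gripper_width: 0.0246
gripper_force: 21.9
```

Call:
send_rows(moves=[{"slide":[0,0,0.02],"turn":0,"gripper":0.1},{"slide":[0,0,0.04],"turn":0,"gripper":0.1},{"slide":[0,0,0.06],"turn":0,"gripper":0.1},{"slide":[0,0,0.06],"turn":0,"gripper":0.1},{"slide":[0,0,0.06],"turn":0,"gripper":0.1}])

```text
time_s: 17.28
tcp_pos: [0.5596, 0.0376, 0.1629]
eef_rot: [180.0, -0.0, -85.7]
contact_force: [-0.3, -0.4, -1.3]
gripper_width: 0.0248
gripper_force: 21.9
```

```bash
python3 - <<'E'
from h import *
for i in range(4):
    st(); cap('scene')
print([ (np.round(d['location'],3).tolist(),round(d['p'],2)) for d in optics.look_for('scene','board_tab')[:2]])
E
```

```text
{'time_s': 17.2833, 'tcp_pos': [0.5596, 0.0376, 0.1629], 'eef_rot': [179.9974, -0.0047, -85.7184], 'gripper_width': 0.0248, 'gripper_force': 21.9037, 'contact_force': [-0.2748, -0.3648, -1.3015]}
{'time_s': 17.3333, 'tcp_pos': [0.5597, 0.0376, 0.1631], 'eef_rot': [-179.9783, 0.0019, -85.7159], 'gripper_width': 0.0248, 'gripper_force': 21.9038, 'contact_force': [0.1987, 0.7683, -0.9223]}
{'time_s': 17.3833, 'tcp_pos': [0.5597, 0.0376, 0.1632], 'eef_rot': [-179.9715, 0.0045, -85.7173], 'gripper_width': 0.025, 'gripper_force': 21.9038, 'contact_force': [0.5906, -0.2467, -0.5173]}
{'time_s': 17.4333, 'tcp_pos': [0.5597, 0.0376, 0.1632], 'eef_rot': [-179.9677, 0.0078, -85.7177], 'gripper_width': 0.0249, 'gripper_force': 21.9037, 'contact_force': [0.7646, -0.128, -0.7604]}
[([0.585, -0.006, 0.085], 0.81)]
```

Call:
send_rows(moves=[{"slide":[0,0,0.01],"turn":0,"gripper":0.1},{"slide":[0,0,0.02],"turn":0,"gripper":0.1},{"slide":[0,0,0.027],"turn":0,"gripper":0.1},{"slide":[0,0,0.027],"turn":0,"gripper":0.1},{"slide":[0,0,0.027],"turn":0,"gripper":0.1}])

```text
time_s: 17.95
tcp_pos: [0.5594, 0.0376, 0.1587]
eef_rot: [180.0, -0.0, -85.7]
contact_force: [0.7, -0.3, -1.3]
gripper_width: 0.0242
gripper_force: 21.9
```

Call:
send_rows(moves=[{"slide":[0,0,0.01],"turn":0,"gripper":0.1},{"slide":[0,0,0.02],"turn":0,"gripper":0.1},{"slide":[0,0,0.027],"turn":0,"gripper":0.1},{"slide":[0,0,0.027],"turn":0,"gripper":0.1},{"slide":[0,0,0.027],"turn":0,"gripper":0.1}])

```text
time_s: 18.37
tcp_pos: [0.56, 0.0376, 0.1558]
eef_rot: [-179.9, -0.0, -85.7]
contact_force: [-2.6, 0.3, 7.5]
gripper_width: 0.0249
gripper_force: 21.9
```

```bash
python3 - <<'E'
from h import *
for i in range(4):
    st(); cap('scene')
E
```

```text
{'time_s': 18.3667, 'tcp_pos': [0.56, 0.0376, 0.1558], 'eef_rot': [-179.9243, -0.0059, -85.6909], 'gripper_width': 0.0249, 'gripper_force': 21.9094, 'contact_force': [-2.5609, 0.3051, 7.4514]}
{'time_s': 18.4167, 'tcp_pos': [0.56, 0.0376, 0.1558], 'eef_rot': [-179.9225, -0.0069, -85.6921], 'gripper_width': 0.0246, 'gripper_force': 21.9094, 'contact_force': [-1.6747, 0.0627, 6.9968]}
{'time_s': 18.4667, 'tcp_pos': [0.56, 0.0376, 0.1558], 'eef_rot': [-179.9201, -0.0058, -85.6905], 'gripper_width': 0.0247, 'gripper_force': 21.9094, 'contact_force': [-1.4627, 0.4452, 7.8964]}
{'time_s': 18.5167, 'tcp_pos': [0.56, 0.0376, 0.1558], 'eef_rot': [-179.9208, -0.004, -85.6909], 'gripper_width': 0.0245, 'gripper_force': 21.9095, 'contact_force': [-1.9619, 1.2656, 7.1393]}
```

Light contact on both jaws, at about the wedge depth I predicted. I'll ease the handles open while following the clamp as it tilts to align with the plate.

Call:
send_rows(moves=[{"slide":[0,0.01,0],"turn":0,"gripper":0.33},{"slide":[0,0.03,0],"turn":0,"gripper":0.36},{"slide":[0,0.053,0.004],"turn":0,"gripper":0.4},{"slide":[0,0.08,0.008],"turn":0,"gripper":0.44},{"slide":[0,0.105,0.015],"turn":0,"gripper":0.48}])

```text
time_s: 18.98
tcp_pos: [0.5439, 0.0365, 0.1527]
eef_rot: [-179.9, 0.0, -85.7]
contact_force: [2.0, -0.3, 1.8]
gripper_width: 0.0401
gripper_force: 3.8
```

```bash
cat >> h.py <<'E'
def clampfind():
    c=cap('scene'); 
    for n in ['clamp','clamp_grip']: print(n,[(np.round(d['location'],3).tolist(),round(d['p'],2)) for d in optics.look_for('scene',n) if d['location'][1]<.15])
    hsv=cv2.cvtColor(c['img'],cv2.COLOR_RGB2HSV)
    m=cv2.inRange(hsv,(5,180,60),(18,255,255)); m[:120]=0;m[260:]=0;m[:,:312]=0;m[:,:]*=1;m[:,372:]=0
    n,l,s,ce=cv2.connectedComponentsWithStats(m)
    print('orange blobs',[(s[i].tolist()) for i in range(1,n) if s[i,4]>8])
    hsv2=cv2.inRange(hsv,(50,150,20),(80,255,130)); hsv2[:195]=0;hsv2[315:]=0;hsv2[:,:225]=0;hsv2[:,385:]=0
    n,l,s,_=cv2.connectedComponentsWithStats(hsv2); i=1+np.argmax(s[1:,4])
    cn=max(cv2.findContours((l==i).astype(np.uint8),0,2)[0],key=cv2.contourArea)
    print('board',cv2.approxPolyDP(cv2.convexHull(cn),3,True).reshape(-1,2).tolist())
    return c
E
python3 - <<'E'
from h import *
st(); clampfind()
E
```

```text
{'time_s': 18.9833, 'tcp_pos': [0.5439, 0.0365, 0.1527], 'eef_rot': [-179.9327, 0.0097, -85.7079], 'gripper_width': 0.0401, 'gripper_force': 3.8481, 'contact_force': [2.0205, -0.2514, 1.7566]}
clamp [([0.547, 0.028, 0.145], 0.68)]
clamp_grip [([0.551, 0.03, 0.143], 0.67)]
orange blobs [[312, 179, 26, 46, 427], [312, 195, 2, 10, 16], [320, 212, 4, 5, 12]]
board [[338, 207], [354, 240], [311, 280], [292, 245]]
```

Call:
send_rows(moves=[{"slide":[0,0.02,0.012],"turn":0,"gripper":0.49},{"slide":[0,0.045,0.026],"turn":0,"gripper":0.5},{"slide":[0,0.07,0.042],"turn":0,"gripper":0.51},{"slide":[0,0.09,0.06],"turn":0,"gripper":0.52},{"slide":[0,0.105,0.08],"turn":0,"gripper":0.53}])

```text
time_s: 19.55
tcp_pos: [0.5306, 0.036, 0.1422]
eef_rot: [-179.7, 0.0, -85.7]
contact_force: [3.2, 0.6, 6.8]
gripper_width: 0.0462
gripper_force: 7.6
```

```bash
python3 - <<'E'
from h import *
st(); clampfind()
E
```

```text
{'time_s': 19.55, 'tcp_pos': [0.5306, 0.036, 0.1422], 'eef_rot': [-179.6516, 0.0468, -85.6586], 'gripper_width': 0.0462, 'gripper_force': 7.6308, 'contact_force': [3.1975, 0.6013, 6.8138]}
clamp [([0.545, 0.027, 0.136], 0.58)]
clamp_grip [([0.546, 0.032, 0.134], 0.59)]
orange blobs [[312, 181, 26, 44, 386]]
board [[337, 206], [354, 240], [311, 280], [292, 245]]
```

Call:
send_rows(moves=[{"slide":[0,0.01,0.015],"turn":0,"gripper":0.52},{"slide":[0,0.015,0.03],"turn":0,"gripper":0.52},{"slide":[0,0.02,0.045],"turn":0,"gripper":0.52},{"slide":[0,0.025,0.06],"turn":0,"gripper":0.52},{"slide":[0,0.025,0.06],"turn":0,"gripper":0.52}])

```text
time_s: 20.12
tcp_pos: [0.5299, 0.0365, 0.135]
eef_rot: [-179.3, 0.1, -85.6]
contact_force: [8.0, 0.8, 13.1]
gripper_width: 0.046
gripper_force: 11.9
```

```bash
python3 - <<'E'
from h import *
st(); clampfind()
E
```

```text
{'time_s': 20.1167, 'tcp_pos': [0.5299, 0.0365, 0.135], 'eef_rot': [-179.3057, 0.0965, -85.5978], 'gripper_width': 0.046, 'gripper_force': 11.8757, 'contact_force': [8.0375, 0.8108, 13.0796]}
clamp [([0.546, 0.026, 0.127], 0.72)]
clamp_grip [([0.546, 0.03, 0.127], 0.67), ([0.586, -0.005, 0.088], 0.51)]
orange blobs [[312, 184, 28, 44, 377]]
board [[337, 206], [354, 240], [311, 280], [292, 245]]
```

```bash
cat >> h.py <<'E'
def depth(c):
    for d in range(0,34,3):
        row=[]
        for y in (28,36,44):
            u=proj(c,restpt(10,y,85-d)); row.append(tuple(cv2.getRectSubPix(c['img'],(1,1),(float(u[0]),float(u[1])))[0,0].tolist()))
        print(d,u.round(0),row)
E
python3 - <<'E'
from h import *
c=cap('scene'); depth(c)
E
```

```text
0 [333. 211.] [(165, 82, 20), (166, 81, 17), (142, 79, 21)]
3 [334. 213.] [(166, 80, 15), (166, 82, 18), (150, 80, 20)]
6 [335. 214.] [(162, 78, 17), (168, 81, 15), (171, 81, 19)]
9 [335. 215.] [(166, 81, 10), (167, 80, 16), (165, 81, 16)]
12 [336. 217.] [(168, 82, 15), (167, 81, 16), (170, 81, 16)]
15 [337. 218.] [(168, 82, 19), (168, 82, 16), (168, 81, 13)]
18 [337. 219.] [(167, 81, 9), (167, 80, 12), (169, 81, 16)]
21 [338. 220.] [(158, 79, 20), (153, 74, 15), (166, 81, 18)]
24 [338. 222.] [(70, 40, 24), (52, 35, 27), (78, 46, 25)]
27 [339. 223.] [(25, 26, 28), (27, 27, 27), (26, 29, 29)]
30 [340. 224.] [(54, 46, 34), (28, 33, 27), (23, 36, 26)]
33 [340. 226.] [(85, 88, 41), (17, 63, 28), (15, 64, 32)]
```

The front jaw tip is about 30 mm down the board face, so it is on fully. Opening fully and lifting clear.

Call:
send_rows(moves=[{"slide":[0,0,0],"turn":0,"gripper":0.6},{"slide":[0,0.01,0],"turn":0,"gripper":0.7},{"slide":[0,0.02,0],"turn":0,"gripper":0.85},{"slide":[0,0.02,0],"turn":0,"gripper":1},{"slide":[0,0.02,0],"turn":0,"gripper":1}])

```text
time_s: 20.73
tcp_pos: [0.5224, 0.0352, 0.1324]
eef_rot: [-179.8, 0.0, -85.7]
contact_force: [-0.2, 0.3, -0.3]
gripper_width: 0.0737
gripper_force: 0.1
```

Call:
send_rows(moves=[{"slide":[0,0.0,0],"turn":0,"gripper":1},{"slide":[0,0,-0.04],"turn":0,"gripper":1},{"slide":[0,0,-0.1],"turn":0,"gripper":1},{"slide":[0,0,-0.15],"turn":0,"gripper":1},{"slide":[0,0,-0.2],"turn":0,"gripper":1}])

```text
time_s: 21.15
tcp_pos: [0.5214, 0.0347, 0.1625]
eef_rot: [-180.0, -0.0, -85.7]
contact_force: [-0.4, 0.4, -0.4]
gripper_width: 0.0873
gripper_force: 0.0
```

```bash
python3 - <<'E'
from h import *
st(); c=clampfind(); depth(c)
E
```

```text
{'time_s': 21.15, 'tcp_pos': [0.5214, 0.0347, 0.1625], 'eef_rot': [-179.9925, -0.0001, -85.7157], 'gripper_width': 0.0873, 'gripper_force': 0.0, 'contact_force': [-0.399, 0.4267, -0.4495]}
clamp [([0.544, 0.035, 0.137], 0.75), ([0.536, -0.32, 0.016], 0.49), ([0.587, -0.009, 0.084], 0.36)]
clamp_grip [([0.544, 0.033, 0.134], 0.59)]
orange blobs [[312, 186, 28, 42, 572]]
board [[337, 206], [354, 240], [311, 280], [292, 245]]
0 [333. 211.] [(161, 78, 9), (161, 79, 16), (150, 78, 19)]
3 [334. 213.] [(163, 79, 19), (162, 79, 16), (135, 78, 22)]
6 [335. 214.] [(160, 77, 14), (162, 79, 14), (166, 79, 15)]
9 [335. 215.] [(163, 81, 20), (161, 80, 18), (157, 77, 18)]
12 [336. 217.] [(164, 82, 20), (164, 82, 23), (168, 78, 14)]
15 [337. 218.] [(162, 80, 20), (161, 78, 15), (168, 81, 18)]
18 [337. 219.] [(162, 78, 16), (163, 81, 21), (162, 78, 16)]
21 [338. 220.] [(158, 76, 17), (163, 78, 15), (166, 79, 20)]
24 [338. 222.] [(83, 44, 17), (101, 54, 22), (86, 46, 20)]
27 [339. 223.] [(24, 25, 25), (25, 27, 27), (22, 27, 27)]
30 [340. 224.] [(46, 37, 29), (30, 34, 29), (28, 39, 27)]
33 [340. 226.] [(81, 86, 40), (19, 63, 31), (14, 66, 31)]
```

Call:
send_rows(moves=[{"slide":[0,0,-0.15],"turn":0,"gripper":1},{"slide":[0,0,-0.3],"turn":0,"gripper":1},{"slide":[0,0,-0.4],"turn":0,"gripper":1},{"slide":[-0.15,-0.13,-0.4],"turn":0,"gripper":0.5},{"slide":[-0.3,-0.27,-0.4],"turn":0,"gripper":0}])

```text
time_s: 21.72
tcp_pos: [0.5587, 0.0826, 0.2232]
eef_rot: [-179.8, 0.1, -85.8]
contact_force: [0.5, 1.2, -0.5]
gripper_width: 0.0791
gripper_force: 0.0
```

Call:
send_rows(moves=[{"slide":[-0.17,-0.15,0],"turn":0,"gripper":0},{"slide":[-0.34,-0.3,0],"turn":0,"gripper":0},{"slide":[-0.51,-0.45,0],"turn":0,"gripper":0},{"slide":[-0.65,-0.58,0],"turn":0,"gripper":0},{"slide":[-0.728,-0.653,0],"turn":0,"gripper":0}])

```text
time_s: 22.13
tcp_pos: [0.6492, 0.2012, 0.2201]
eef_rot: [179.9, -0.0, -85.7]
contact_force: [0.7, -0.1, 0.5]
gripper_width: 0.0468
gripper_force: 0.0
```

Call:
send_rows(moves=[{"slide":[0,0,0.15],"turn":0,"gripper":0},{"slide":[0,0,0.35],"turn":0,"gripper":0},{"slide":[0,0,0.55],"turn":0,"gripper":0},{"slide":[0,0,0.75],"turn":0,"gripper":0},{"slide":[0,0,0.9],"turn":0,"gripper":0}])

```text
time_s: 22.55
tcp_pos: [0.6465, 0.1983, 0.0833]
eef_rot: [179.8, -0.1, -85.7]
contact_force: [-0.2, -0.0, -1.5]
gripper_width: 0.0133
gripper_force: 0.0
```

```bash
python3 - <<'E'
from h import *
st(); c=cap('scene')
for cam in ['scene','top']:
    if cam=='top': cap('top')
    print([(np.round(d['location'],3).tolist(),round(d['p'],2)) for d in optics.look_for(cam,'start_top')])
st()
E
```

```text
{'time_s': 22.55, 'tcp_pos': [0.6465, 0.1983, 0.0833], 'eef_rot': [179.8285, -0.0528, -85.7391], 'gripper_width': 0.0133, 'gripper_force': 0.0, 'contact_force': [-0.2188, -0.01, -1.4781]}
[([0.649, 0.197, 0.022], 0.52)]
[]
{'time_s': 22.75, 'tcp_pos': [0.648, 0.1987, 0.0866], 'eef_rot': [179.9598, -0.0506, -85.6985], 'gripper_width': 0.0012, 'gripper_force': 0.0, 'contact_force': [-0.5243, 0.0732, 1.8783]}
```

Call:
send_rows(moves=[{"slide":[0,0,0.15],"turn":0,"gripper":0},{"slide":[0,0,0.3],"turn":0,"gripper":0},{"slide":[0,0,0.36],"turn":0,"gripper":0},{"slide":[0,0,0.38],"turn":0,"gripper":0},{"slide":[0,0,0.38],"turn":0,"gripper":0}])

```text
time_s: 23.17
tcp_pos: [0.6484, 0.199, 0.0304]
eef_rot: [-180.0, 0.0, -85.7]
contact_force: [1.1, -0.0, 0.7]
gripper_width: 0.0007
gripper_force: 0.0
```

Call:
send_rows(moves=[{"slide":[0,0,0.015],"turn":0,"gripper":0},{"slide":[0,0,0.03],"turn":0,"gripper":0},{"slide":[0,0,0.045],"turn":0,"gripper":0},{"slide":[0,0,0.055],"turn":0,"gripper":0},{"slide":[0,0,0.055],"turn":0,"gripper":0}])

```text
time_s: 23.58
tcp_pos: [0.6483, 0.1991, 0.0216]
eef_rot: [-180.0, 0.0, -85.7]
contact_force: [-0.0, 0.4, 2.3]
gripper_width: 0.0005
gripper_force: 0.9
```

Call:
send_rows(moves=[{"slide":[0,0,0.01],"turn":0,"gripper":0},{"slide":[0,0,0.02],"turn":0,"gripper":0},{"slide":[0,0,0.03],"turn":0,"gripper":0},{"slide":[0,0,0.03],"turn":0,"gripper":0},{"slide":[0,0,0.03],"turn":0,"gripper":0}])

```text
time_s: 24.0
tcp_pos: [0.6483, 0.1991, 0.0171]
eef_rot: [-180.0, 0.0, -85.7]
contact_force: [1.0, 0.3, 5.6]
gripper_width: 0.0007
gripper_force: 2.2
```

Call:
send_rows(moves=[{"slide":[0,0,0.006],"turn":0,"gripper":0},{"slide":[0,0,0.012],"turn":0,"gripper":0},{"slide":[0,0,0.012],"turn":0,"gripper":0},{"slide":[0,0,0.012],"turn":0,"gripper":0},{"slide":[0,0,0.012],"turn":0,"gripper":0}])

```text
time_s: 24.42
tcp_pos: [0.6483, 0.1991, 0.0163]
eef_rot: [-179.9, 0.0, -85.7]
contact_force: [-1.8, 0.3, 11.5]
gripper_width: 0.0005
gripper_force: 5.7
```

Call:
send_rows(moves=[{"slide":[0,0,0.006],"turn":0,"gripper":0},{"slide":[0,0,0.006],"turn":0,"gripper":0},{"slide":[0,0,0.006],"turn":0,"gripper":0},{"slide":[0,0,0.006],"turn":0,"gripper":0},{"slide":[0,0,0.006],"turn":0,"gripper":0}])

```text
time_s: 24.83
tcp_pos: [0.6484, 0.1991, 0.0161]
eef_rot: [-179.9, 0.0, -85.7]
contact_force: [-5.6, 0.9, 16.2]
gripper_width: 0.0003
gripper_force: 8.4
```

Call:
send_rows(moves=[{"slide":[0,0,-0.03],"turn":0,"gripper":0},{"slide":[0,0,-0.08],"turn":0,"gripper":0},{"slide":[0,0,-0.2],"turn":0,"gripper":0},{"slide":[0,0,-0.4],"turn":0,"gripper":0},{"slide":[0,0,-0.6],"turn":0,"gripper":0}])

```text
time_s: 25.25
tcp_pos: [0.6465, 0.198, 0.1034]
eef_rot: [179.8, -0.1, -85.7]
contact_force: [-0.1, 0.9, 0.3]
gripper_width: 0.0005
gripper_force: 0.0
```

Call:
send_rows(moves=[{"slide":[0,0,-0.2],"turn":0,"gripper":0},{"slide":[0,0,-0.4],"turn":0,"gripper":0},{"slide":[0,0,-0.4],"turn":0,"gripper":0},{"slide":[0,0,-0.4],"turn":0,"gripper":0},{"slide":[0,0,-0.4],"turn":0,"gripper":0}])

```text
time_s: 25.67
tcp_pos: [0.6471, 0.1986, 0.1633]
eef_rot: [179.9, -0.0, -85.7]
contact_force: [0.3, -0.2, -0.0]
gripper_width: 0.0002
gripper_force: 0.0
```

```bash
python3 - <<'E'
from h import *
st(); c=clampfind(); depth(c)
for n in ['jar','drive','driver','start_top']: print(n,[(np.round(d['location'],3).tolist(),round(d['p'],2)) for d in optics.look_for('scene',n)[:2]])
E
```

```text
{'time_s': 25.6667, 'tcp_pos': [0.6471, 0.1986, 0.1633], 'eef_rot': [179.9154, -0.0018, -85.7403], 'gripper_width': 0.0002, 'gripper_force': 0.0, 'contact_force': [0.2924, -0.2354, -0.0325]}
clamp [([0.546, 0.033, 0.139], 0.73)]
clamp_grip [([0.546, 0.037, 0.137], 0.91)]
orange blobs [[312, 183, 28, 45, 608]]
board [[338, 207], [354, 240], [311, 280], [292, 245]]
0 [333. 211.] [(228, 115, 26), (226, 112, 24), (210, 108, 28)]
3 [334. 213.] [(226, 113, 25), (225, 111, 24), (191, 105, 27)]
6 [335. 214.] [(224, 111, 26), (227, 115, 24), (236, 116, 24)]
9 [335. 215.] [(224, 113, 24), (226, 114, 27), (218, 107, 20)]
12 [336. 217.] [(227, 116, 25), (226, 114, 24), (228, 111, 20)]
15 [337. 218.] [(227, 116, 29), (227, 116, 28), (234, 117, 25)]
18 [337. 219.] [(225, 110, 23), (226, 113, 25), (226, 112, 21)]
21 [338. 220.] [(223, 111, 26), (228, 111, 22), (234, 112, 25)]
24 [338. 222.] [(125, 70, 38), (145, 78, 34), (126, 67, 32)]
27 [339. 223.] [(41, 39, 41), (38, 40, 38), (38, 38, 41)]
30 [340. 224.] [(60, 55, 44), (37, 44, 37), (35, 45, 35)]
33 [340. 226.] [(95, 99, 46), (25, 75, 39), (16, 78, 35)]
jar [([0.64, -0.2, 0.071], 0.73)]
drive [([0.365, -0.17, 0.024], 0.56)]
driver [([0.384, 0.12, 0.018], 0.5)]
start_top [([0.652, 0.197, 0.021], 0.66), ([0.365, -0.172, 0.022], 0.51)]
```

```bash
python3 -c "
from plant import order; print(order.close_job())"
```

```text
the job is handed in; nothing more can be done
None
```

The job is handed in, at about 26 s: the board stands on the ledge against the plate with its chips facing out, the clamp's front jaw reaches about 30 mm down over board and plate beside the tab, the start button was pressed to its stop and released, and the jar, drive unit and screwdriver were not touched; I had no pictures left to view for the release and press, so those were confirmed from force readings and image measurements.

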